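# Locate a bearing flange on two dowels and an end stop and clamp it

### The job

Load the metal bearing flange into the drilling fixture on the bench: lay it flat on the four rest pads, then push it with light hand pressure, never more than 15 N on any of them, against both dowels and up to the end stop, and press until it bears on all three at the same time. Let go and press the red handle of the toggle clamp fully down so that the flange is held in that exact position. Do not bump the dowels or the stop, and leave the micrometer, the marker and the loose bearing where they lie.

Things in the scene. Friction and masses are not known exactly. Their poses are not given: they have to be found in the camera images.
- flange: Loose bearing flange, bright metal, about 0.6 kg: plate 110 x 70 x 12 mm with an upright round hub in its middle, 34 mm in diameter, 26 mm high above the plate (to pick it up by; total height 38 mm). Origin: centre of the plate's underside; x along the 110 mm side, y along the 70 mm side, z up. Symmetric: either end may face the stop. The hub may be pushed too, best low down.
- fixture: Dark steel fixture, fixed: base plate 16 mm thick, x -150 to +97, y -60 to +60 mm. Origin: on the bench under mid-nest; x points from the clamp to the end stop, y to the dowels. The faces are ground and oiled (friction 0.15). Four 14 mm rest pads at x = +-40, y = +-25 mm hold the flange's underside 19 mm above the bench. A flange on both dowels has its centre at y = 0, its long side along x.
- dowel_1: Fixed hardened dowel, 10 mm in diameter, at x = -30, y = +40 mm of the fixture. Origin: centre of its foot on the base (16 mm above the bench); it stands 14 mm above the base, so its top is 1 mm below the top face of a lying flange.
- dowel_2: Fixed hardened dowel, 10 mm in diameter, same as dowel_1, at x = +30, y = +40 mm of the fixture.
- end_stop: Fixed end stop, reset for each batch to 50 to 60 mm from the fixture's origin along its x: block 24 x 34 x 18 mm with a 10 mm round button facing -x, its centre 9 mm above the base. Origin: under the middle of the button's face, 16 mm above the bench; axes parallel to the fixture's. A flange that touches it has its centre at x = -55 mm here.
- clamp_handle (a joint): Hinge of the toggle clamp's red handle, rad: 0 at the start (open), 1.04 fully closed (end of travel, just past dead centre at 1.0). Axis along the fixture's y at x = -125, z = 58 mm; the handle reaches 103 mm from it towards -x and slants up from level by 1.0 minus this value. Moves with 0.15 N m, stays where left. Through links it swings the clamp arm down and locks it.
- handle_grip (a point): Top of the red handle, 68 mm from its hinge, in the middle of the grip (a round bar 18 mm in diameter, 61 mm long). Press here from above to close the clamp. The point moves with the handle.
- clamp_pad: Black rubber pad, 14 mm in diameter, under the tip of the clamp arm; origin at the middle of its face. While open, the arm stands upright at about x = -95 mm of the fixture, up to 105 mm above the bench. Closed, the sprung pad presses the flange down with about 5 N at x = -36, y = 0 mm of the fixture.
- micrometer: Bystander: green outside micrometer, 61 x 130 x 16 mm, lying on the bench. Origin: centre of its underside.
- marker: Bystander: blue paint marker, 137 mm long, 16 mm thick, lying on the bench. Origin: centre of its underside.
- bearing: Bystander: loose steel bearing, 29 mm in diameter, 10 mm high. Origin: centre of its underside.
Things that resemble listed ones, but are neither listed nor needed, are in the scene too. Leave any purple or turquoise look-alike of the flange alone.

How it is judged:
By the outcome, as a careful person would: the job done as asked, in the order asked, and still so for the second after the job is handed in, with the robot touching nothing.
It also fails if it takes over 72 s, if anything falls off the work surface, if the arm or the gripper's body presses on something with over 40 N, if the wrist force passes 120 N, or if a joint passes its speed limit or range.

### The arm

A 7-joint arm with a two-finger parallel gripper is mounted at the origin on a cart in front of the work surface, level with it; the furniture and walls round the work are solid. World frame = base frame: x ahead of the robot, y to its left, z up, the work surface at z = 0. Lengths are in m, angles in rad, forces in N, time in s.
With the tool pointing down it reaches from about 0.4 to 0.85 m from the base axis. Payload 4.5 kg.
Tool frame: the origin (TCP) lies between the finger pads; the fingertips stand 14 mm ahead of it and the grasp point (between the pads) lies 5 mm behind it; x points along the fingers, z is the direction in which the jaws open and shut, and the axes are right-handed (so a half turn about x gives the same grasp; the last joint's range is limited). The gripper opens to 88 mm and grips with 3 to 60 N. Pads are 18 mm wide; open, the fingers measure 123 mm over their backs; the gripper's body (75 mm by 187 mm) begins 45 mm behind the grasp point.
Start: joints at [-1.229, 0.689, -0.195, 1.565, 0.157, 0.902, -0.215], TCP at [0.189, 0.596, 0.253] pointing down, gripper open.
Joint ranges: [-3.01, 3.01], [-0.46, 2.08], [-1.47, 1.51], [0.13, 2.56], [-1, 4.14], [0.04, 2.09], [-2.66, 2.66]. Speed limits (rad/s): [2.57, 2.57, 3.14, 3.14, 3.14, 3.14, 3.14].

### API

Orientations are given as a unit quaternion [x, y, z, w].
In Python, from plant import r, cams gives the robot as it stands.
- The arm moves only by the tool apply_moves, never from a script. Its arguments are lists of equal length, an entry for each row: "travel": the shift along the world's x, y, z in cm, a list of three; "roll": the turn about the world's z in degrees; "gripper": the finger opening in cm, from 0 to 8.81. In form: {"travel": [[x, y, z], ...], "roll": [roll, ...], "gripper": [gripper, ...]}. A call has exactly 8 rows; each row is the pose to reach, as a shift and turn from the pose commanded when the call began; what a row does not reach only later rows make up. A row lasts 1/12 s, in which the tool goes at most 41.7 mm and 7.16 degrees, less where a joint would pass 70% of its speed; a pose out of reach is approached as far as the arm can. A call with a gripper value outside its range is refused whole. The fingers move at their own pace and stop on an object; "newtons" is the grip in N (left out, the last holds). Time passes only in rows, so rows that repeat a pose let the fingers close, or fill a call up. It gives the time, the measured TCP pose, the force and the opening at its end, in the units of the state.
- r.get_state(): the state, without advancing time (a new reading comes with each control period).
- cams.snapshot(name): name is "scene" or "top" or "wrist"; returns a dict with "image" (384x512x3 uint8, red, green, blue), "fx", "fy", "cx", "cy" (pixels), "R" (3x3) and "t" (3): a world point X has camera coordinates R X + t. Camera axes: x right, y down, z forward; pixel columns grow to the right and rows downward; lengths in m; the calibration is good to about 2 mm. A picture is of the moment at which its call begins. There is no depth.
- r.finish_job(): hands the job in, once; it reports no verdict.
The state is a dict: "clock": time; "q": joint angles; "qd": joint speeds; "joint_torque": joint torques, N m; "tool_pos": TCP position; "eef_rot": TCP orientation; "contact_force": force on the tool from outside, world axes, zero at the start; "moment": the same for the moment, N m; "opening": opening from 0.0 (shut) to 1.0 (fully open).
Only numpy, scipy, OpenCV 4.12 (cv2) and the standard library are available. Lean on these libraries where they do the work, as an engineer would, in place of code of your own. Each camera call takes 0.05 s, during which the arm holds its last target. There are 200 camera calls.

## Working session

There is one attempt and no reset: what is moved stays moved. The work goes in short steps, Python scripts to look and compute and a tool call to move; the robot and the scene stay as the last step left them, time stands still between calls to the robot, and variables do not carry over. Pictures are saved under pics/ and viewed, about 8 in all and at most 12, crops included, and the job is handed in when it is done.

Besides the shell and the picture viewer there is one more tool, called after ">>>" by a JSON object that holds its "op" and its "data". apply_moves: Moves the arm, as the interface text tells. Its arguments: {"type":"object","properties":{"travel":{"type":"array","items":{"type":"array","items":{"type":"number"}}},"roll":{"type":"array","items":{"type":"number"}},"gripper":{"type":"array","items":{"type":"number"}},"newtons":{"type":"number"}},"required":["travel","roll","gripper"]}

```bash
mkdir -p pics; cat > h.py <<'E'
import numpy as np, cv2
from plant import r, cams
def snap(n, f):
    s=cams.snapshot(n); np.savez('pics/'+f+'.npz',**s); cv2.imwrite('pics/'+f+'.png',cv2.cvtColor(s['image'],cv2.COLOR_RGB2BGR)); return s
def load(f): return dict(np.load('pics/'+f+'.npz'))
def pix(s,u,v,z):
    R,t=s['R'],s['t']; d=R.T@np.array([(u-s['cx'])/s['fx'],(v-s['cy'])/s['fy'],1]); c=-R.T@t
    return c+d*(z-c[2])/d[2]
def proj(s,X):
    p=s['R']@np.array(X)+s['t']; return np.array([s['fx']*p[0]/p[2]+s['cx'],s['fy']*p[1]/p[2]+s['cy']])
E
python3 - <<'E'
from h import *
a=snap('top','top0');b=snap('scene','scene0')
for s in (a,b): print(s['fx'],-s['R'].T@s['t'],s['R'].round(2).tolist())
im=np.hstack([cv2.imread('pics/top0.png'),cv2.imread('pics/scene0.png')])
cv2.imwrite('pics/both.png',cv2.resize(cv2.imread('pics/top0.png'),(800,600),interpolation=cv2.INTER_CUBIC))
print(r.get_state())
E
```

```text
405.35788151226484 [ 0.42764614 -0.09558595  1.18724114] [[0.03, -1.0, -0.01], [-0.99, -0.03, -0.14], [0.14, 0.01, -0.99]]
496.7812714606152 [-0.05023197 -1.00145603  1.17911612] [[0.82, -0.58, -0.01], [-0.41, -0.56, -0.72], [0.41, 0.59, -0.7]]
{'clock': 0.1, 'q': array([-1.22918478,  0.68990418, -0.19451991,  1.56622677,  0.15731799,
        0.90252562, -0.21505842]), 'qd': array([-8.14981760e-04,  2.02370611e-03,  6.00377512e-04, -3.55853986e-03,
       -1.12691026e-03, -1.21712191e-05, -6.39282881e-04]), 'joint_torque': array([-2.53055267e-03, -5.28500140e+01, -1.27114009e+00, -1.53838652e+01,
       -5.25162555e-02,  1.90419662e-03,  7.16474415e-05]), 'tool_pos': array([0.18923854, 0.59508844, 0.25199122]), 'eef_rot': array([-0.41786384,  0.57115886,  0.41708948,  0.57026637]), 'contact_force': array([-0.19136204,  0.6380009 , -0.41240703]), 'moment': array([ 0.0151505 ,  0.01207435, -0.02142561]), 'opening': 0.9976620795298167}
```

View pics/both.png

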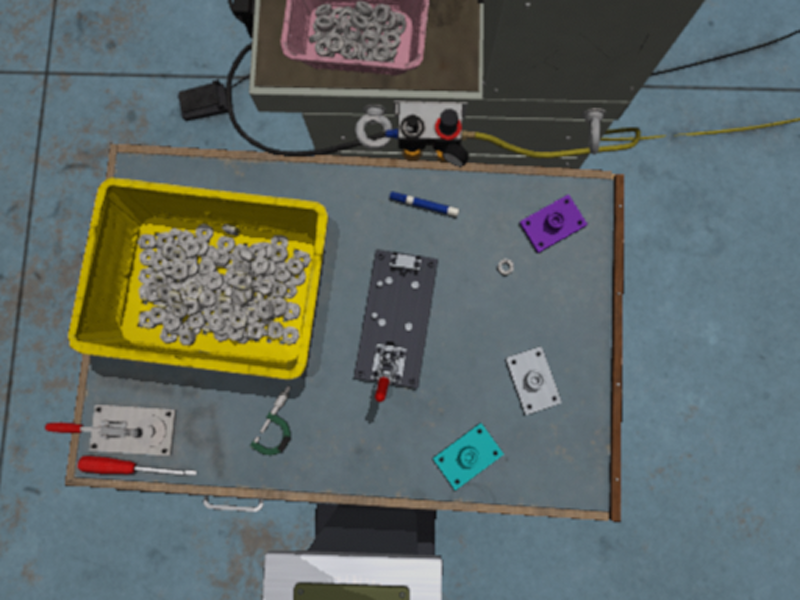

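View pics/scene0.png

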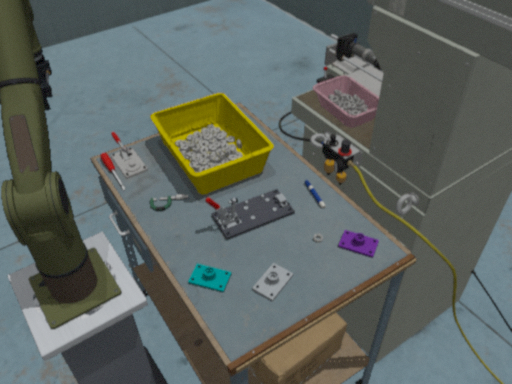

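The top view shows the fixture with its clamp at the bottom and the stop at the top (big-picture pixel ~395,320). Flange candidates are purple (553,223), turquoise (468,456) and bright metal (533,380); by the description it is the metal one. I'll check it in a close crop.

```bash
python3 - <<'E'
from h import *
im=cv2.imread('pics/top0.png')
a=cv2.resize(im[155:265,225:285],None,fx=5.4,fy=5.4,interpolation=cv2.INTER_CUBIC)
b=cv2.resize(im[205:285,310:370],None,fx=7,fy=7,interpolation=cv2.INTER_CUBIC)
c=np.zeros((600,800,3),np.uint8); c[:a.shape[0],:a.shape[1]]=a; c[:b.shape[0],350:350+b.shape[1]]=b
cv2.imwrite('pics/crop1.png',c)
E
```

```text
(no output)
```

View pics/crop1.png

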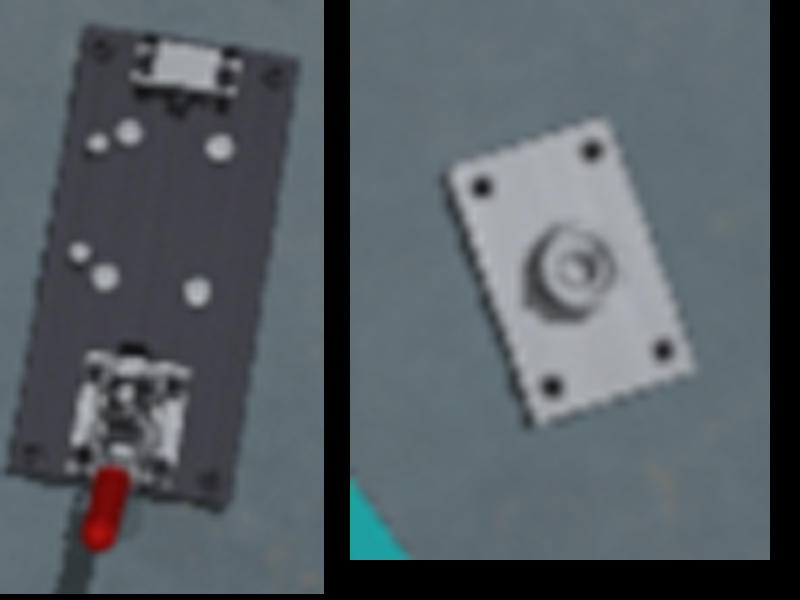

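```bash
cat >> h.py <<'E'
def fit(model, world):
    "planar rigid fit: returns (x,y,yaw), residual mm"
    m=np.array(model)@[1,1j]; w=np.array(world)[:,:2]@[1,1j]
    a=np.sum((w-w.mean())*np.conj(m-m.mean())); a/=abs(a); o=w.mean()-a*m.mean()
    return np.array([o.real,o.imag,np.degrees(np.angle(a))]), np.round(abs(w-o-a*m)*1e3,1)
E
python3 - <<'E'
from h import *
s=load('top0')
A=lambda p,z:pix(s,(p[0]+.5)/5.4-.5+225,(p[1]+.5)/5.4-.5+155,z)
B=lambda p,z:pix(s,(p[0]-350+.5)/7-.5+310,(p[1]+.5)/7-.5+205,z)
c=[A(p,.016) for p in [(83,25),(299,62),(228,510),(8,470)]]
print(fit([(.097,.06),(.097,-.06),(-.15,-.06),(-.15,.06)],c))
d=[A(p,.019) for p in [(129,132),(220,147),(105,277),(197,291)]]+[A(p,.03) for p in[(97,142),(80,251)]]
print(fit([(.04,.025),(.04,-.025),(-.04,.025),(-.04,-.025),(.03,.04),(-.03,.04)],d))
f=[B(p,.012) for p in [(447,172),(607,118),(695,370),(535,425)]]
print(fit([(.055,.035),(.055,-.035),(-.055,-.035),(-.055,.035)],f))
print('hub',B((577,268),.038))
print('stop btn',A((183,105),.025))
from scipy.spatial.transform import Rotation as R
st=r.get_state();print(R.from_quat(st['eef_rot']).as_matrix().round(3))
w=snap('wrist','w0');print(w['fx'],-w['R'].T@w['t'],w['R'].round(2).tolist())
for p,z in [((.68,.24,.0),0)]:pass
E
```

```text
(array([ 0.6077699 , -0.06872336, -7.57898844]), array([0.6, 1.3, 0.5, 1.7]))
(array([ 0.60965021, -0.06864804, -7.31345397]), array([0.2, 0.3, 0.2, 0.1, 0.4, 0.3]))
(array([ 0.473858  , -0.32151607, 19.7272538 ]), array([1.1, 0.6, 1.3, 0.4]))
hub [ 0.4738685  -0.31900301  0.038     ]
stop btn [ 0.66720905 -0.07792884  0.025     ]
[[-0.    -0.953  0.303]
 [-0.002  0.303  0.953]
 [-1.    -0.    -0.002]]
291.49453961835405 [0.11477364 0.61851201 0.38456535] [[0.3, 0.95, -0.0], [0.91, -0.29, 0.31], [0.29, -0.09, -0.95]]
```

>>> {"op": "apply_moves", "data": {"travel": [[3,-2.7,1],[6,-5.4,2],[9,-8.1,3],[12,-10.8,4],[15,-13.5,5],[18,-16.2,5],[21,-19,5],[24,-22,5]], "roll": [2,4,6,8,10,12,14,16], "gripper": [8.5,8.5,8.5,8.5,8.5,8.5,8.5,8.5], "newtons": 20}}

```text
clock: 0.82
tool_pos: [0.43, 0.3748, 0.3029]
eef_rot: [-0.493, 0.506, 0.493, 0.507]
contact_force: [0.1, 1.2, -0.5]
opening: 0.961
```

>>> {"op": "apply_moves", "data": {"travel": [[1,-4,0],[2,-8,0],[3,-12,0],[4,-16,0],[4.3,-20,0],[4.4,-24,0],[4.5,-28,0],[4.5,-32,0]], "roll": [2,4,6,8,10,12,14,16], "gripper": [8.5,8.5,8.5,8.5,8.5,8.5,8.5,8.5]}}

```text
clock: 1.48
tool_pos: [0.4735, 0.0542, 0.3026]
eef_rot: [-0.559, 0.433, 0.559, 0.433]
contact_force: [0.3, -1.2, 0.5]
opening: 0.967
```

>>> {"op": "apply_moves", "data": {"travel": [[0,-4,0],[0,-8,0],[0,-12,0],[0,-16,0],[0,-20,0],[0,-24,0],[0,-28,0],[0,-32,0]], "roll": [1,2,3,4,5,5.3,5.3,5.3], "gripper": [8.5,8.5,8.5,8.5,8.5,8.5,8.5,8.5]}}

```text
clock: 2.15
tool_pos: [0.4732, -0.2659, 0.3026]
eef_rot: [-0.578, 0.407, 0.578, 0.407]
contact_force: [0.7, 0.6, 0.5]
opening: 0.965
```

>>> {"op": "apply_moves", "data": {"travel": [[0,-4,-2],[0,-5.4,-5],[0,-5.4,-9],[0,-5.4,-12],[0,-5.4,-12],[0,-5.4,-12],[0,-5.4,-12],[0,-5.4,-12]], "roll": [0,0,0,0,0,0,0,0], "gripper": [8.5,8.5,8.5,8.5,8.5,8.5,8.5,8.5]}}

```text
clock: 2.82
tool_pos: [0.4754, -0.3181, 0.185]
eef_rot: [0.58, -0.407, -0.577, -0.407]
contact_force: [0.1, -0.7, -1.2]
opening: 0.966
```

```bash
python3 - <<'E'
from h import *
from scipy.spatial.transform import Rotation as R
w=snap('wrist','w1');st=r.get_state();print(st['tool_pos'],R.from_quat(st['eef_rot']).as_matrix().round(3)[:,2],-w['R'].T@w['t'])
cv2.imwrite('pics/w1b.png',cv2.resize(cv2.imread('pics/w1.png'),(800,600),interpolation=cv2.INTER_CUBIC))
E
```

```text
[ 0.4752376  -0.31814227  0.18500182] [-0.337  0.942 -0.003] [ 0.40127769 -0.34513968  0.31735931]
```

View pics/w1b.png

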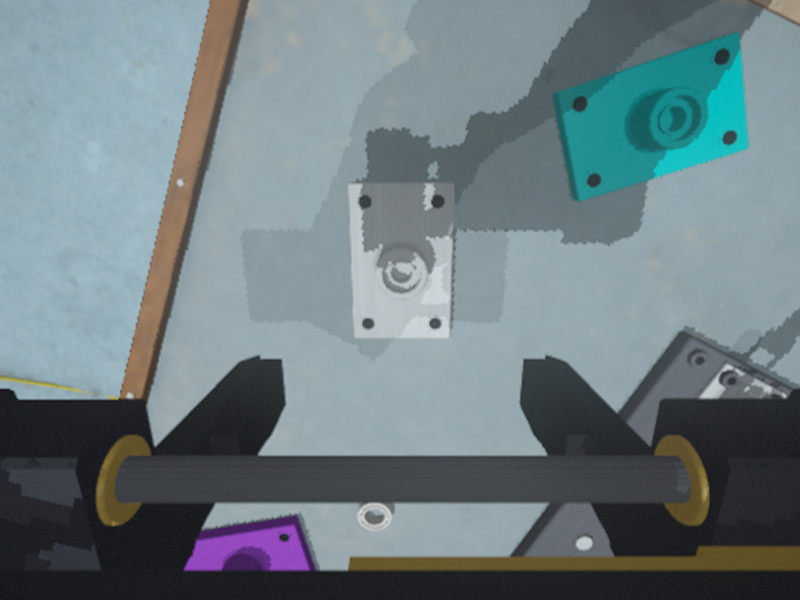

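```bash
python3 - <<'E'
from h import *
s=load('w1')
B=lambda p,z:pix(s,(p[0]+.5)/1.5625-.5,(p[1]+.5)/1.5625-.5,z)
f=[B(p,.012) for p in [(454,182),(348,183),(354,338),(450,338)]]
print(np.round(f,4)); print(fit([(-.055,.035),(-.055,-.035),(.055,-.035),(.055,.035)],f)); print(B((403,271),.038),B((402,280),.014))
E
```

```text
[[ 0.4099 -0.3074  0.012 ]
 [ 0.4338 -0.3723  0.012 ]
 [ 0.5369 -0.335   0.012 ]
 [ 0.5133 -0.2694  0.012 ]]
(array([ 0.47350244, -0.32100022, 20.02425684]), array([0.4, 0.5, 0.2, 0.2]))
[ 0.47105836 -0.32072057  0.038     ] [ 0.48334568 -0.31710223  0.014     ]
```

>>> {"op": "apply_moves", "data": {"travel": [[-0.2,-0.3,-3],[-0.2,-0.3,-7],[-0.2,-0.3,-11],[-0.2,-0.3,-13.5],[-0.2,-0.3,-15],[-0.2,-0.3,-15.6],[-0.2,-0.3,-15.6],[-0.2,-0.3,-15.6]], "roll": [0,0,0,0,0,0,0,0], "gripper": [8.5,8.5,8.5,7,6,5,5,5]}}

```text
clock: 3.53
tool_pos: [0.4732, -0.3214, 0.0282]
eef_rot: [0.579, -0.407, -0.577, -0.407]
contact_force: [1.4, -0.5, -0.2]
opening: 0.61
```

>>> {"op": "apply_moves", "data": {"travel": [[0,0,0],[0,0,0],[0,0,0],[0,0,0],[0,0,0],[0,0,0],[0,0,0],[0,0,0]], "roll": [0,0,0,0,0,0,0,0], "gripper": [4,3.5,3,3,3,3,3,3], "newtons": 30}}

```text
clock: 4.2
tool_pos: [0.4723, -0.321, 0.0276]
eef_rot: [0.578, -0.407, -0.578, -0.407]
contact_force: [0.9, 0.7, 6.2]
opening: 0.378
```

>>> {"op": "apply_moves", "data": {"travel": [[0,0,0.5],[0,0,2],[0,0,4],[0,0,6],[0,0,8],[0,0,10],[0,0,12],[0,0,12]], "roll": [0,0,0,0,0,0,0,0], "gripper": [3,3,3,3,3,3,3,3]}}

```text
clock: 4.87
tool_pos: [0.4729, -0.3216, 0.1495]
eef_rot: [0.58, -0.407, -0.576, -0.408]
contact_force: [0.7, -0.6, -6.5]
opening: 0.376
```

>>> {"op": "apply_moves", "data": {"travel": [[1.5,2.5,0],[3,6,0],[5,9.5,0],[7,13,0],[9,17,0],[11,21,0],[12.3,23.7,0],[13,24.8,0]], "roll": [-2,-6,-10,-14,-18,-22,-26,-27.3], "gripper": [3,3,3,3,3,3,3,3]}}

```text
clock: 5.53
tool_pos: [0.6035, -0.0631, 0.1451]
eef_rot: [-0.466, 0.529, 0.469, 0.532]
contact_force: [0.6, 2.3, -6.1]
opening: 0.375
```

```bash
python3 - <<'E'
from h import *
from scipy.spatial.transform import Rotation as R
w=snap('wrist','w2');t=snap('top','t2');st=r.get_state();print(st['tool_pos'],st['contact_force'],st['opening'],R.from_quat(st['eef_rot']).as_matrix().round(3)[:,2])
c=np.zeros((600,800,3),np.uint8)
a=cv2.resize(cv2.imread('pics/w2.png'),(800,600),interpolation=cv2.INTER_CUBIC)
cv2.imwrite('pics/w2b.png',a)
E
```

```text
[ 0.60271219 -0.06655516  0.14497014] [ 0.12215929 -0.8953124  -5.81275147] 0.3748190284958707 [0.126 0.992 0.004]
```

View pics/w2b.png

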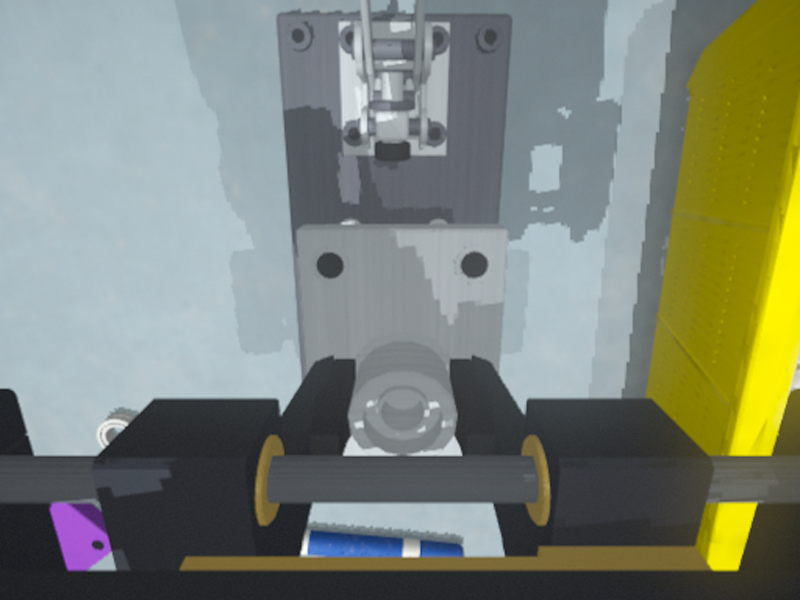

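```bash
python3 - <<'E'
from h import *
s=load('w2')
B=lambda p,z:pix(s,(p[0]+.5)/1.5625-.5,(p[1]+.5)/1.5625-.5,z)
z=.145-.0276+.012
P=B((297,228),z);Q=B((506,226),z);print(P,Q,np.linalg.norm(P-Q),np.degrees(np.arctan2(*(Q-P)[1::-1]))-90)
e=(Q-P)/np.linalg.norm(Q-P); print('centre',(P+Q)/2+.055*np.array([e[1],-e[0],0]))
P=B((278,14),.016);Q=B((512,14),.016);print(P,Q,np.linalg.norm(P-Q),np.degrees(np.arctan2(*(Q-P)[1::-1]))-90)
e=(Q-P)/np.linalg.norm(Q-P); print('fix origin',(P+Q)/2+.15*np.array([e[1],-e[0],0]))
st=r.get_state();print(st['tool_pos'])
E
```

```text
[ 0.5457277  -0.09083801  0.1294    ] [ 0.55378916 -0.02313098  0.1294    ] 0.0681852548064132 -6.789892429872737
centre [ 0.60437268 -0.06348708  0.1294    ]
[ 0.45362799 -0.10674015  0.016     ] [0.46837182 0.01018822 0.016     ] 0.11785425137313843 -7.186659491537881
fix origin [ 0.60982148 -0.0670413   0.016     ]
[ 0.60271219 -0.06655516  0.14497014]
```

>>> {"op": "apply_moves", "data": {"travel": [[0,0,-0.5],[0,0,-3],[0,0,-5],[0,0,-7],[0,0,-8.5],[0,0,-9.2],[0,0,-9.5],[0,0,-9.5]], "roll": [0,0,0,0,0,0,0,0], "gripper": [3,3,3,3,3,3,3,3]}}

```text
clock: 6.3
tool_pos: [0.6009, -0.074, 0.0508]
eef_rot: [-0.465, 0.533, 0.466, 0.532]
contact_force: [-0.0, 0.7, -5.4]
opening: 0.375
```

>>> {"op": "apply_moves", "data": {"travel": [[0,0,0],[0,0,0],[0,0,0],[0,0,-0.1],[0,0,-0.2],[0,0,-0.3],[0,0,-0.3],[0,0,-0.3]], "roll": [0,0,0,0,0,0,0,0], "gripper": [3,3,3,3,3,3,3,3]}}

```text
clock: 6.97
tool_pos: [0.6017, -0.0728, 0.0487]
eef_rot: [-0.466, 0.532, 0.466, 0.532]
contact_force: [-0.6, 0.3, -6.0]
opening: 0.379
```

```bash
python3 - <<'E'
from h import *
w=snap('wrist','w3');st=r.get_state();print(st['tool_pos'],st['contact_force'],st['moment'])
a=cv2.resize(cv2.imread('pics/w3.png'),(800,600),interpolation=cv2.INTER_CUBIC)
cv2.imwrite('pics/w3b.png',a)
E
```

```text
[ 0.60177497 -0.0727865   0.04868744] [ 0.29134059 -0.56365981 -6.11315802] [-0.03207609  0.02853907  0.01978914]
```

>>> {"op": "apply_moves", "data": {"travel": [[0,0,-0.05],[0,0,-0.1],[0,0,-0.15],[0,0,-0.2],[0,0,-0.2],[0,0,-0.2],[0,0,-0.2],[0,0,-0.2]], "roll": [0,0,0,0,0,0,0,0], "gripper": [3,3,3,3,3,3,3,3]}}

```text
clock: 7.68
tool_pos: [0.6018, -0.0728, 0.0467]
eef_rot: [-0.466, 0.532, 0.466, 0.532]
contact_force: [0.1, 0.6, -6.3]
opening: 0.38
```

>>> {"op": "apply_moves", "data": {"travel": [[0,0,-0.03],[0,0,-0.06],[0,0,-0.09],[0,0,-0.12],[0,0,-0.15],[0,0,-0.15],[0,0,-0.15],[0,0,-0.15]], "roll": [0,0,0,0,0,0,0,0], "gripper": [3,3,3,3,3,3,3,3]}}

```text
clock: 8.35
tool_pos: [0.6024, -0.0729, 0.0466]
eef_rot: [-0.466, 0.532, 0.465, 0.533]
contact_force: [-2.2, -0.3, 7.7]
opening: 0.378
```

>>> {"op": "apply_moves", "data": {"travel": [[0,0,0.05],[0,0,0.1],[0,0,0.12],[0,0,0.12],[0,0,0.12],[0,0,0.12],[0,0,0.12],[0,0,0.12]], "roll": [0,0,0,0,0,0,0,0], "gripper": [3,3,3.5,4,4.2,4.2,4.2,4.2]}}

```text
clock: 9.02
tool_pos: [0.6018, -0.0728, 0.0464]
eef_rot: [-0.466, 0.532, 0.466, 0.532]
contact_force: [-0.6, 0.7, 0.4]
opening: 0.478
```

>>> {"op": "apply_moves", "data": {"travel": [[0,0,0],[0,0,0],[0,0,0],[0,0,0],[0,0,0],[0,0,0],[0,0,0],[0,0,0]], "roll": [0,0,0,0,0,0,0,0], "gripper": [4,3.8,3.6,3.3,3.3,3.3,3.3,3.3], "newtons": 5}}

```text
clock: 9.68
tool_pos: [0.6018, -0.0728, 0.0464]
eef_rot: [-0.466, 0.532, 0.466, 0.532]
contact_force: [0.5, 1.1, -0.6]
opening: 0.384
```

```bash
python3 - <<'E'
from h import *
w=snap('wrist','w3');st=r.get_state();print(st['tool_pos'],st['contact_force'],st['moment'],st['opening'])
a=cv2.resize(cv2.imread('pics/w3.png'),(800,600),interpolation=cv2.INTER_CUBIC)
cv2.imwrite('pics/w3b.png',a)
E
```

```text
[ 0.60178657 -0.07280472  0.04642803] [-0.32154345  0.81922773 -0.27950021] [ 0.01216846 -0.03827711 -0.00321921] 0.38029959418077725
```

View pics/w3b.png

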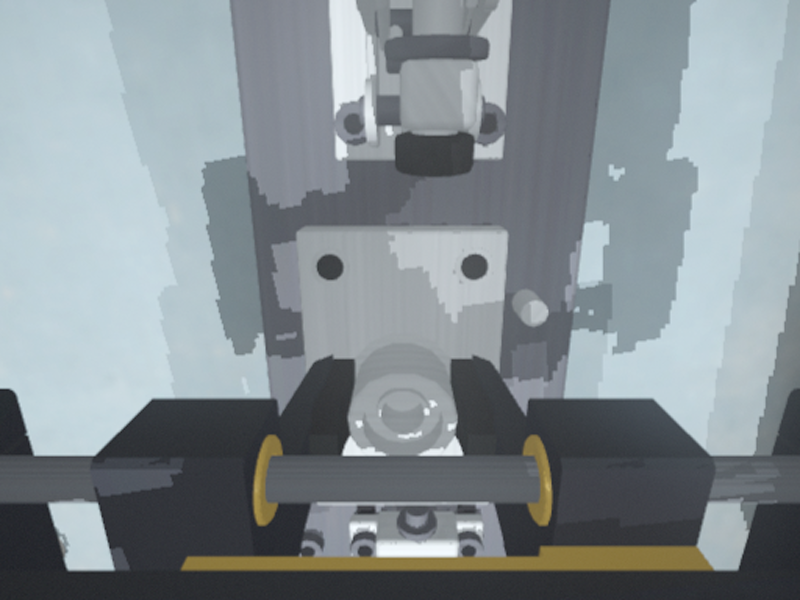

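>>> {"op": "apply_moves", "data": {"travel": [[0.01,0.05,0],[0.01,0.1,0],[0.02,0.15,0],[0.03,0.2,0],[0.03,0.25,0],[0.04,0.3,0],[0.04,0.35,0],[0.05,0.4,0]], "roll": [0,0,0,0,0,0,0,0], "gripper": [3.3,3.3,3.3,3.3,3.3,3.3,3.3,3.3]}}

```text
clock: 10.4
tool_pos: [0.6023, -0.0688, 0.0464]
eef_rot: [-0.466, 0.532, 0.466, 0.532]
contact_force: [0.4, -1.6, 0.5]
opening: 0.384
```

>>> {"op": "apply_moves", "data": {"travel": [[0,0.02,0],[0,0.04,0],[0.01,0.06,0],[0.01,0.08,0],[0.01,0.1,0],[0.01,0.12,0],[0.02,0.14,0],[0.02,0.16,0]], "roll": [0,0,0,0,0,0,0,0], "gripper": [3.3,3.3,3.3,3.3,3.3,3.3,3.3,3.3]}}

```text
clock: 11.07
tool_pos: [0.6025, -0.0672, 0.0464]
eef_rot: [-0.466, 0.532, 0.466, 0.532]
contact_force: [-0.1, -1.0, -0.7]
opening: 0.385
```

>>> {"op": "apply_moves", "data": {"travel": [[0,0.01,0],[0,0.02,0],[0,0.04,0],[0.01,0.05,0],[0.01,0.06,0],[0.01,0.07,0],[0.01,0.08,0],[0.01,0.08,0]], "roll": [0,0,0,0,0,0,0,0], "gripper": [3.3,3.3,3.3,3.3,3.3,3.3,3.3,3.3]}}

```text
clock: 11.73
tool_pos: [0.6025, -0.0669, 0.0464]
eef_rot: [-0.466, 0.532, 0.465, 0.532]
contact_force: [0.3, -3.3, 1.2]
opening: 0.384
```

>>> {"op": "apply_moves", "data": {"travel": [[0.05,-0.01,0],[0.1,-0.01,0],[0.15,-0.02,0],[0.2,-0.03,0],[0.25,-0.03,0],[0.3,-0.04,0],[0.35,-0.04,0],[0.4,-0.05,0]], "roll": [0,0,0,0,0,0,0,0], "gripper": [3.3,3.3,3.3,3.3,3.3,3.3,3.3,3.3]}}

```text
clock: 12.4
tool_pos: [0.6064, -0.0674, 0.0464]
eef_rot: [-0.466, 0.533, 0.466, 0.532]
contact_force: [-2.6, -4.2, 2.0]
opening: 0.381
```

```bash
python3 - <<'E'
from h import *
w=snap('wrist','w4');st=r.get_state();print(st['tool_pos'],st['contact_force'],st['moment'],st['opening'])
a=cv2.imread('pics/w4.png')
c=np.vstack([cv2.resize(a[130:262,180:370],(800,556),interpolation=cv2.INTER_CUBIC)[:290],cv2.resize(a[310:360,170:340],(800,235),interpolation=cv2.INTER_CUBIC)])
cv2.imwrite('pics/w4b.png',c)
E
```

```text
[ 0.6065615  -0.06739175  0.04641096] [-3.46536298 -3.71018385  1.67965145] [-0.92088103  0.59444659 -0.06523793] 0.3832063949415936
```

View pics/w4b.png

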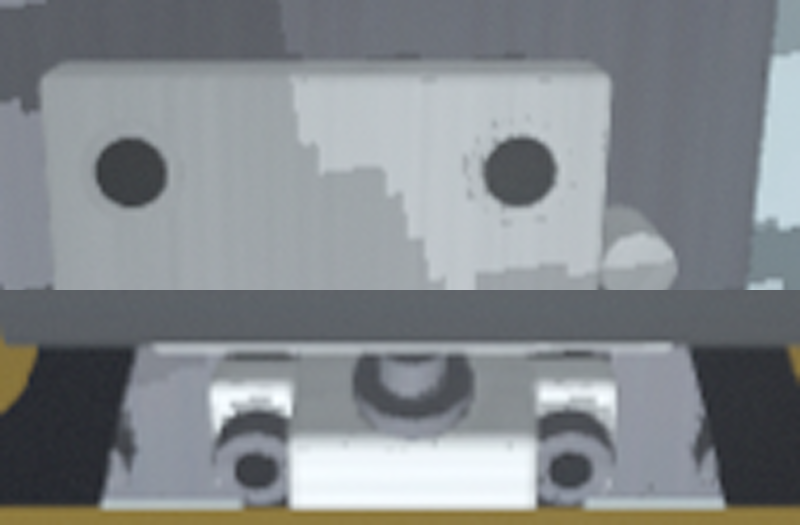

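>>> {"op": "apply_moves", "data": {"travel": [[0.03,0,0],[0.06,0,0],[0.09,-0.01,0],[0.12,-0.01,0],[0.15,-0.02,0],[0.17,-0.02,0],[0.2,-0.02,0],[0.2,-0.02,0]], "roll": [0,0,0,0,0,0,0,0], "gripper": [3.3,3.3,3.3,3.3,3.3,3.3,3.3,3.3]}}

```text
clock: 13.12
tool_pos: [0.6084, -0.0677, 0.0464]
eef_rot: [-0.466, 0.533, 0.465, 0.532]
contact_force: [-2.7, -4.6, 2.2]
opening: 0.38
```

>>> {"op": "apply_moves", "data": {"travel": [[0.03,0,0],[0.06,0,0],[0.09,-0.01,0],[0.12,-0.01,0],[0.15,-0.02,0],[0.17,-0.02,0],[0.2,-0.02,0],[0.2,-0.02,0]], "roll": [0,0,0,0,0,0,0,0], "gripper": [3.3,3.3,3.3,3.3,3.3,3.3,3.3,3.3]}}

```text
clock: 13.78
tool_pos: [0.609, -0.0677, 0.0464]
eef_rot: [-0.465, 0.533, 0.466, 0.531]
contact_force: [-5.2, -5.2, 4.4]
opening: 0.386
```

>>> {"op": "apply_moves", "data": {"travel": [[0.02,0,0],[0.04,0,0],[0.06,-0.01,0],[0.08,-0.01,0],[0.1,-0.01,0],[0.11,-0.01,0],[0.12,-0.01,0],[0.12,-0.01,0]], "roll": [0,0,0,0,0,0,0,0], "gripper": [3.3,3.3,3.3,3.3,3.3,3.3,3.3,3.3]}}

```text
clock: 14.45
tool_pos: [0.6092, -0.0677, 0.0463]
eef_rot: [-0.464, 0.534, 0.467, 0.531]
contact_force: [-7.3, -3.1, 5.2]
opening: 0.384
```

>>> {"op": "apply_moves", "data": {"travel": [[0,0,0],[0,0,0],[0,0,0],[-0.1,0.01,0],[-0.2,0.02,0],[-0.2,0.02,0],[-0.2,0.02,0],[-0.2,0.02,0]], "roll": [0,0,0,0,0,0,0,0], "gripper": [3.6,3.8,4,4,4,4,4,4]}}

```text
clock: 15.12
tool_pos: [0.61, -0.067, 0.0465]
eef_rot: [-0.466, 0.532, 0.466, 0.532]
contact_force: [0.2, 0.4, 0.2]
opening: 0.453
```

>>> {"op": "apply_moves", "data": {"travel": [[0,0.04,0],[0.01,0.08,0],[0.01,0.12,0],[0.02,0.15,0],[0.02,0.18,0],[0.02,0.2,0],[0.03,0.22,0],[0.03,0.22,0]], "roll": [0,0,0,0,0,0,0,0], "gripper": [4,4,4,4,4,4,4,4], "newtons": 20}}

```text
clock: 15.78
tool_pos: [0.6101, -0.065, 0.0464]
eef_rot: [-0.466, 0.532, 0.466, 0.532]
contact_force: [1.1, -1.1, 0.5]
opening: 0.454
```

>>> {"op": "apply_moves", "data": {"travel": [[0,0.02,0],[0,0.04,0],[0.01,0.06,0],[0.01,0.08,0],[0.01,0.1,0],[0.01,0.12,0],[0.01,0.12,0],[0.01,0.12,0]], "roll": [0,0,0,0,0,0,0,0], "gripper": [4,4,4,4,4,4,4,4]}}

```text
clock: 16.45
tool_pos: [0.6101, -0.0648, 0.0464]
eef_rot: [-0.466, 0.533, 0.465, 0.532]
contact_force: [-0.3, -4.2, -1.5]
opening: 0.453
```

>>> {"op": "apply_moves", "data": {"travel": [[0,0.03,0],[0.01,0.06,0],[0.01,0.07,0],[0.01,0.07,0],[0.01,0.07,0],[0.01,0.07,0],[0.01,0.07,0],[0.01,0.07,0]], "roll": [0,0,0,0,0,0,0,0], "gripper": [4,4,4,4,4,4,4,4]}}

```text
clock: 17.12
tool_pos: [0.6101, -0.0647, 0.0464]
eef_rot: [-0.466, 0.533, 0.465, 0.532]
contact_force: [0.8, -6.0, 0.2]
opening: 0.453
```

>>> {"op": "apply_moves", "data": {"travel": [[0.03,0,0],[0.06,-0.01,0],[0.09,-0.01,0],[0.12,-0.01,0],[0.14,-0.02,0],[0.16,-0.02,0],[0.16,-0.02,0],[0.16,-0.02,0]], "roll": [0,0,0,0,0,0,0,0], "gripper": [4,4,4,4,4,4,4,4]}}

```text
clock: 17.78
tool_pos: [0.6102, -0.0647, 0.0463]
eef_rot: [-0.465, 0.534, 0.466, 0.531]
contact_force: [-2.4, -5.2, 1.9]
opening: 0.454
```

>>> {"op": "apply_moves", "data": {"travel": [[0.02,0,0],[0.04,-0.01,0],[0.06,-0.01,0],[0.08,-0.01,0],[0.1,-0.01,0],[0.12,-0.01,0],[0.12,-0.01,0],[0.12,-0.01,0]], "roll": [0,0,0,0,0,0,0,0], "gripper": [4,4,4,4,4,4,4,4]}}

```text
clock: 18.45
tool_pos: [0.6105, -0.0648, 0.0462]
eef_rot: [-0.465, 0.534, 0.466, 0.531]
contact_force: [-3.9, -5.7, 3.6]
opening: 0.451
```

```bash
python3 - <<'E'
from h import *
for i in range(3):
    w=snap('wrist','w5');st=r.get_state();print(st['tool_pos'],st['contact_force'],st['moment'],st['opening'])
t=snap('top','t5')
E
```

```text
[ 0.61047533 -0.06479503  0.04620018] [-4.11227349 -4.39703175  2.76368071] [-1.08473986  0.92572339 -0.08476445] 0.45354145358335174
[ 0.6105108  -0.06478406  0.04622286] [-4.23480754 -5.32016508  2.10301679] [-0.99434784  0.90538985 -0.05381179] 0.4554610383041007
[ 0.61049376 -0.0647744   0.04622254] [-5.02704772 -4.89188551  3.04599969] [-1.03047263  0.90609789 -0.06904597] 0.45559153622816984
```

>>> {"op": "apply_moves", "data": {"travel": [[-0.01,-0.1,0],[-0.03,-0.2,0],[-0.04,-0.3,0],[-0.05,-0.4,0],[-0.05,-0.4,0],[-0.05,-0.4,1],[-0.05,-0.4,3],[-0.05,-0.4,6]], "roll": [0,0,0,0,0,0,0,0], "gripper": [4,4,4,4.2,4.6,5,5,5]}}

```text
clock: 19.32
tool_pos: [0.6113, -0.0666, 0.1057]
eef_rot: [-0.465, 0.533, 0.467, 0.531]
contact_force: [0.7, -0.1, 0.7]
opening: 0.569
```

>>> {"op": "apply_moves", "data": {"travel": [[0,0,4],[0,0,8],[0,0,11],[0,0,11],[0,0,11],[0,0,11],[0,0,11],[0,0,11]], "roll": [0,0,0,0,0,0,0,0], "gripper": [5,5,5,5,5,5,5,5]}}

```text
clock: 19.98
tool_pos: [0.6117, -0.0672, 0.215]
eef_rot: [-0.465, 0.533, 0.466, 0.531]
contact_force: [-0.0, 0.2, 0.6]
opening: 0.569
```

>>> {"op": "apply_moves", "data": {"travel": [[-4,0.5,0],[-8,1,0],[-12,1.5,0],[-15,1.9,0],[-15,1.9,0],[-15,1.9,0],[-15,1.9,0],[-15,1.9,0]], "roll": [0,0,0,0,0,0,0,0], "gripper": [4,3,2,1,0,0,0,0]}}

```text
clock: 20.65
tool_pos: [0.4643, -0.0484, 0.2162]
eef_rot: [-0.466, 0.532, 0.465, 0.533]
contact_force: [0.7, -0.3, 0.1]
opening: 0.007
```

```bash
python3 - <<'E'
from h import *
w=snap('wrist','w6');st=r.get_state();print(st['tool_pos'],st['contact_force'],st['opening'])
t=snap('top','t6');s=snap('scene','s6')
a=cv2.resize(cv2.imread('pics/t6.png')[150:270,220:290],(350,600),interpolation=cv2.INTER_CUBIC)
b=cv2.resize(cv2.imread('pics/s6.png')[170:260,190:310],(450,338),interpolation=cv2.INTER_CUBIC)
c=np.zeros((600,800,3),np.uint8); c[:,:350]=a; c[:338,350:]=b
c[338:,350:700]=cv2.resize(cv2.imread('pics/w6.png'),(350,262))
cv2.imwrite('pics/c6.png',c)
E
```

```text
[ 0.46422755 -0.04845084  0.21621247] [ 0.88011885 -0.09219448  0.59355319] 0.006312325732214951
```

View pics/c6.png

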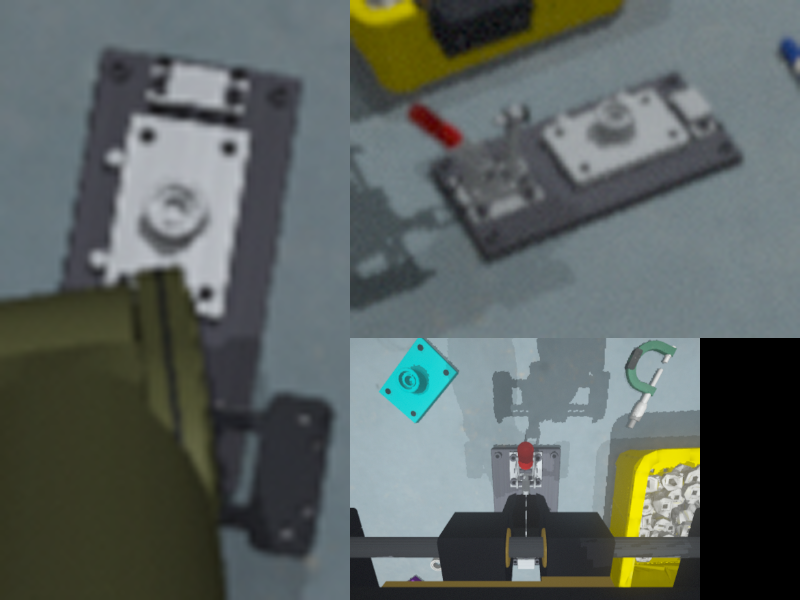

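>>> {"op": "apply_moves", "data": {"travel": [[-0.7,0.1,-4],[-0.7,0.1,-6],[-0.7,0.1,-6.8],[-1.3,0.2,-7.8],[-1.9,0.25,-8.9],[-2.4,0.3,-9.4],[-2.9,0.37,-9.8],[-3.3,0.4,-10.4]], "roll": [0,0,0,0,0,0,0,0], "gripper": [0,0,0,0,0,0,0,0]}}

```text
clock: 21.47
tool_pos: [0.4319, -0.0442, 0.1129]
eef_rot: [-0.467, 0.531, 0.465, 0.534]
contact_force: [2.9, 1.1, 1.6]
opening: 0.003
```

>>> {"op": "apply_moves", "data": {"travel": [[-0.4,0.05,-0.5],[-0.6,0.08,-0.9],[-0.8,0.1,-1.3],[-0.95,0.12,-1.6],[-1.1,0.14,-2],[-1.2,0.15,-2.3],[-1.25,0.16,-2.6],[-1.3,0.17,-2.8]], "roll": [0,0,0,0,0,0,0,0], "gripper": [0,0,0,0,0,0,0,0]}}

```text
clock: 22.13
tool_pos: [0.4168, -0.0428, 0.0843]
eef_rot: [-0.466, 0.532, 0.466, 0.532]
contact_force: [2.4, -0.9, 2.3]
opening: 0.002
```

>>> {"op": "apply_moves", "data": {"travel": [[0,0,-0.15],[0,0,-0.3],[0,0,-0.4],[0,0,-0.5],[0,0,-0.6],[0,0,-0.7],[0,0,-0.7],[0,0,-0.7]], "roll": [0,0,0,0,0,0,0,0], "gripper": [0,0,0,0,0,0,0,0]}}

```text
clock: 22.8
tool_pos: [0.416, -0.0427, 0.0783]
eef_rot: [-0.466, 0.532, 0.466, 0.532]
contact_force: [-0.5, 0.5, 15.7]
opening: 0.007
```

>>> {"op": "apply_moves", "data": {"travel": [[0,0,-0.05],[0,0,-0.1],[0,0,-0.15],[0,0,-0.2],[0,0,-0.2],[0,0,-0.2],[0,0,-0.2],[0,0,-0.2]], "roll": [0,0,0,0,0,0,0,0], "gripper": [0,0,0,0,0,0,0,0]}}

```text
clock: 23.47
tool_pos: [0.416, -0.0426, 0.0778]
eef_rot: [-0.466, 0.532, 0.465, 0.532]
contact_force: [-3.2, 1.5, 36.5]
opening: 0.006
```

>>> {"op": "apply_moves", "data": {"travel": [[0,0,0.3],[0,0,1],[0,0,4],[0,0,8],[0,0,12],[0,0,14],[0,0,14],[0,0,14]], "roll": [0,0,0,0,0,0,0,0], "gripper": [0,0,0,0,0,0,0,0]}}

```text
clock: 24.13
tool_pos: [0.4164, -0.0435, 0.2161]
eef_rot: [-0.466, 0.532, 0.465, 0.532]
contact_force: [-0.3, -0.6, -0.3]
opening: 0.003
```

>>> {"op": "apply_moves", "data": {"travel": [[0,-4,0],[0,-8,0],[0,-12,0],[0,-16,0],[0,-20,0],[0,-24,0],[0,-26,0],[0,-26,0]], "roll": [0,0,0,0,0,0,0,0], "gripper": [0,0,0,0,0,0,0,0]}}

```text
clock: 24.8
tool_pos: [0.414, -0.3082, 0.2125]
eef_rot: [-0.462, 0.536, 0.464, 0.533]
contact_force: [-0.4, 0.3, 0.1]
opening: 0.009
```

```bash
python3 - <<'E'
from h import *
t=snap('top','t7');s=snap('scene','s7');print(r.get_state()['contact_force'])
a=cv2.resize(cv2.imread('pics/t7.png')[155:275,222:287],(325,600),interpolation=cv2.INTER_CUBIC)
b=cv2.resize(cv2.imread('pics/s7.png')[170:260,190:310],(450,338),interpolation=cv2.INTER_CUBIC)
c=np.zeros((600,800,3),np.uint8); c[:,:325]=a; c[:338,350:]=b
cv2.imwrite('pics/c7.png',c)
# before/after flange alignment: shift of flange front part between t6 and t7
g=lambda f:cv2.cvtColor(cv2.imread(f'pics/{f}.png'),cv2.COLOR_BGR2GRAY).astype(np.float32)
w=(slice(170,200),slice(240,275)); print(cv2.phaseCorrelate(g('t6')[w],g('t7')[w]))
E
```

```text
[0.11509319 0.1098612  0.92191422]
((0.03257605609637437, 0.038054924847783056), 1.0233705860597115)
```

View pics/c7.png

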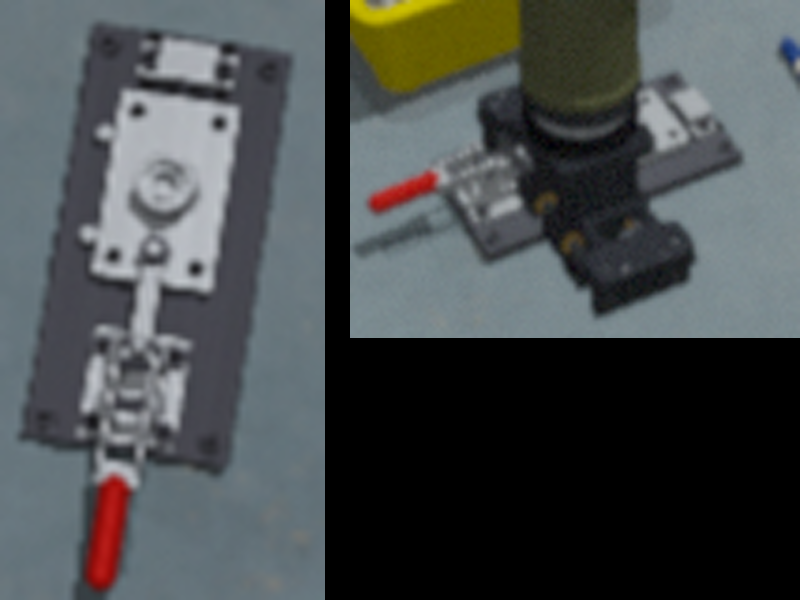

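```bash
python3 - <<'E'
from h import *
t=load('t7');s=load('s6')
T=cv2.imread('pics/t7.png')[158:182,235:275];S=cv2.imread('pics/s6.png')[185:217,255:300]
c=np.zeros((600,800,3),np.uint8)
c[:240,:400]=cv2.resize(T,(400,240),interpolation=cv2.INTER_CUBIC);c[:284,400:]=cv2.resize(S,(400,284),interpolation=cv2.INTER_CUBIC)
T0=cv2.imread('pics/top0.png')[158:182,235:275]
c[300:540,:400]=cv2.resize(T0,(400,240),interpolation=cv2.INTER_CUBIC)
cv2.imwrite('pics/c8.png',c)
# predicted pixels, fixture (.6097,-.0685,-7.3): flange front edge top & button face top for trial stop positions
a=np.radians(-7.3)
W=lambda x,y,z:(.6097+np.cos(a)*x-np.sin(a)*y,-.0685+np.sin(a)*x+np.cos(a)*y,z)
for x in (.05,.055,.06):
    p=proj(t,W(x,0,.031));q=proj(t,W(x,0,.03));u=proj(s,W(x,-.035,.031));v=proj(s,W(x,0,.03))
    print(x,((p-[235,158]+.5)*10-.5).round(),((q-[235,158]+.5)*10-.5).round(),((u-[255,185]+.5)*8.89-.5).round(),((v-[255,185]+.5)*8.89-.5).round())
E
```

```text
0.05 [228. 187.] [228. 188.] [219. 196.] [172. 139.]
0.055 [230. 170.] [230. 171.] [231. 192.] [184. 135.]
0.06 [233. 154.] [233. 154.] [243. 187.] [196. 130.]
```

View pics/c8.png

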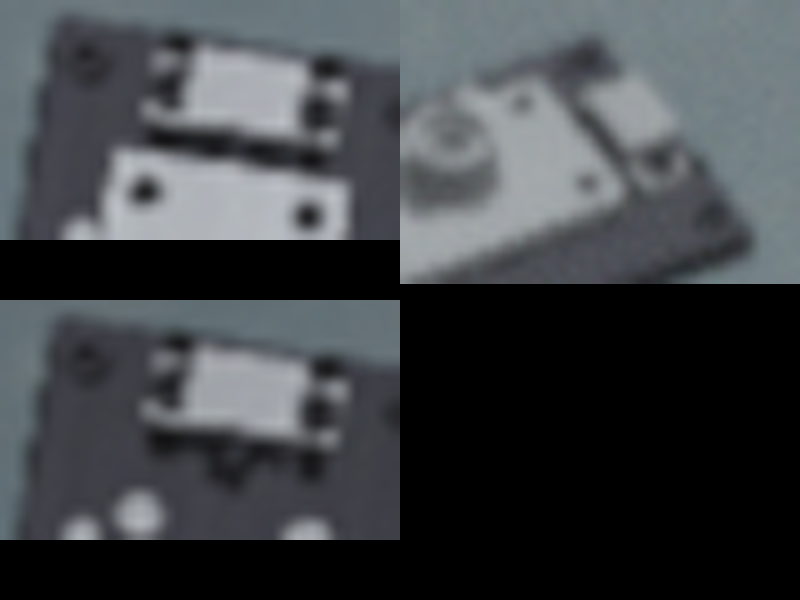

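```bash
python3 -c "
from h import *
print(r.get_state()['clock'], r.finish_job())"
```

```text
the job is handed in; nothing more can be done
24.9 None
```

The flange is in the fixture and clamped, and the job is handed in at 24.9 s. I laid it flat on the pads, pushed it against the dowels and then the stop, and let go. I then pressed the red handle to its end of travel.

**What the checks showed**
- **Push forces:** the last press was by one finger on the hub, so the flange could turn freely onto both dowels. It read about 5 N towards the dowels and 4 N towards the stop. The highest reading during the whole push was about 7 N, against the 15 N limit. These are readings taken at the end of each move, not a continuous record.
- **Clamp:** the handle met a hard stop with the fingertips at 63.8 mm, where about 64.3 mm was expected when fully closed. The force there rose to 36.5 N, pressed by the fingertips. The picture shows the clamp arm down on the flange.
- **Position held:** comparing the top view before and after clamping, the flange moved about 0.04 pixel (roughly 0.1 mm), which is within noise.

**Less certain**
- **Stop:** the button is hidden under the flange, so contact there rests on the force and on the hand no longer moving forward. My first estimate from the pictures put the stop at about 58 mm. The later close-up put the flange's front edge at about 56 mm, and the button in the earlier picture was consistent with that.
- **Dowels:** contact with both was seen only in the top view, at about 3 mm per pixel.
- **Other items:** I did not check the micrometer, marker and bearing in a final picture. The arm's path stayed clear of them.

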